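# Slide the scale's battery cover home until it clicks

### The arm

A 6-joint arm with a two-finger parallel gripper is mounted at the origin on the work surface. World frame = base frame: x ahead of the robot, y to its left, z up, the work surface at z = 0. Lengths are in m, angles in degrees, forces in N, time in s.
With the tool pointing down it reaches from about 0.3 to 0.85 m from the base axis. Payload 5.4 kg.
Tool frame: the origin (TCP) lies at the very end of the fingers, on their centre line; the grasp point (between the pads) lies 19 mm behind it; y points along the fingers, z is the direction in which the jaws open and shut, and the axes are right-handed (so a half turn about y gives the same grasp; the last joint's range is limited). The gripper opens to 85 mm and grips with 20 to 120 N. Pads are 22 mm wide; open, the fingers measure 114 mm over their backs; the gripper's body (76 mm by 85 mm) begins 54 mm behind the grasp point. The pads swing forward as they close: fully open they stand 13 mm farther back than shut.
Start: joints at [54.941, 9.076, 91.501, -0, 79.423, -12.038], TCP at [0.225, 0.529, 0.231] pointing down, gripper open.
Joint ranges: [-166.64, 166.64], [-54.1, 131.32], [10.49, 154.53], [-73.88, 253.88], [9.74, 151.15], [-171.62, 171.62]. Speed limits (degrees/s): [147.25, 147.25, 180, 180, 180, 180].

### API

Orientations are given as a 3x3 rotation matrix whose columns are the frame's x, y, z axes.
In Python, from cell import * gives the robot as it stands. The module is installed in compiled form; this text tells all that it offers.
- The arm moves only by the tool carry_out, never from a script. Its argument "deltas" is a list of rows, each an object with "xyz": the shift along the tool's x, y, z in m, a list of three; "roll": the turn about the tool's y in units of 10 degrees (1.0 is 10 degrees). A call has 1 to 10 rows; each row shifts and turns the commanded pose from where the row before left it, along the tool's axes as they then stand; what a row does not reach is not made up. A row lasts 1/8 s, in which the tool goes at most 62.5 mm and 10.7 degrees, less where a joint would pass 70% of its speed; a pose out of reach is approached as far as the arm can. A call with a gripper value outside its range is refused whole. "hand" is the opening, from 0 (shut) to 1 (fully open), set as the call begins (left out, the last holds). The fingers move at their own pace and stop on an object; "squeeze" is the grip in N (left out, the last holds). Time passes only in rows, so rows that do not move let the fingers close. It gives the time, the measured TCP pose, the force and the opening at its end, in the units of the state.
- get_obs(): the state, without advancing time (a new reading comes with each control period).
- get_image(name): name is "side" or "top" or "wrist"; returns a dict with "pixels" (480x640x3 uint8, red, green, blue), "mtx" (3x3 intrinsics, pixels), "k1" (the pictures are not rectified: a ray, as slopes to the right and down, at radius r is drawn at 1 + k1 r^2 times it, then the intrinsics apply), "R" (3x3) and "t" (3): a world point X has camera coordinates R X + t. Camera axes: x right, y down, z forward; pixel columns grow to the right and rows downward; lengths in m; the calibration is good to about 2 mm. A picture is of the moment at which its call begins. There is no depth.
- hand_in(): hands the job in, once; it reports no verdict.
The state is a dict: "time_s": time; "joints": joint angles; "qd": joint speeds; "joint_torque": joint torques, N m; "eef_pos": TCP position; "eef_rot": TCP orientation; "wrist_force": force on the tool from outside, world axes, zero at the start; "wrist_torque": the same for the moment, N m; "finger_gap": finger opening in m.
Only numpy, scipy, OpenCV 4.12 (cv2) and the standard library are available. Lean on these libraries where they do the work, as an engineer would, in place of code of your own. Each camera call takes 0.05 s, during which the arm holds its last target.

### The job

Fresh cells are in the crate scale's battery unit and its cover lies loose on the table: pick the cover up by its rib, lay it on the open deck in front of the rails with the tongue leading, and slide it in under the rails until the springy tongue clicks down behind the ledge and the cover stays shut against its spring pin. The catch is adjustable, so go by feel and do not shove the cover against it with more than 15 N; lay the cover down gently, and leave the other things on the table where they are. Let go of the cover at the end.

Things in the scene. Friction and masses are not known exactly. Their poses are not given: they have to be found in the camera images.
- case: battery unit of the crate scale: grey box fixed to the table, 253 x 112 x 50 mm, with a slide-cover track on top. Origin on the table under the middle of the track's open mouth; x along the track in the closing direction, y across, z up. Flat deck at z 50; from x -95 to 0 it is open, for laying the cover on, with two flared guides (11 high) near the mouth, 42 off centre narrowing to 34
- mouth (a point): middle of the rail mouth, on the deck (axes as the case's). Two rails run from x 2 to 85 mm: side walls, inner faces at y +-33.7 (1.7 mm play each side of the cover), tops 15 above the deck; lips reach in to y +-27.7, underside 8.2 above the deck (2 play over the plate), lead-ins turned up at the mouth. Between the rails lies the open battery bay, 40 wide, with cells in it
- pin (a joint): a small spring pin (4 mm square, up to 2.5 N) facing the mouth, 17.5 left of centre on the steel catch block at the track's far end: m pressed in; 0 untouched (tip 6 mm before the stops). The cover's front edge presses it: about 0.004 when the tongue clicks, 0.006 against the stops; it stays in only if the tongue has caught, and else pushes the cover back. The block is adjustable: see ledge text in tongue
- cover_grip (a point): centre of the cover's upright grip rib: 12 thick (x), 36 wide (y) mm, 28 high above the plate, this point 20 above the plate's underside. Cover x points forward to the spring tongue, z up. The plate's front edge is 60 ahead of this point. Home, this point is somewhere from 10 to 38 past the mouth (it depends on where the catch block is set, so feel for it), 20 above the deck, centred. After the click about 2 of play is left before the stops
- cover_mid (a point): middle of the loose dark plastic cover's plate, half-way through its thickness; axes as cover_grip, which is 20 mm behind it. Plate 80 (x) x 64 x 6, about 0.1 kg. A tongue 20 wide reaches 29 past its front edge, with a 5 mm round barb under it 63 ahead of this point. Pushing it over the ledge takes roughly 4 to 10 N. Home, it is 20 further in than cover_grip, 3 above the deck
- tongue (a point): centre of the round barb (5 mm thick) under the tip of the cover's tongue, moving with it. It must ride up the catch block's ledge (5 high, ramp 10 long, top 4 long, 24 wide) and drop behind it. The block is screwed down anywhere within 13 mm either way along the track, not measured: the ledge's back edge is 91.5 to 117.5 past the mouth; two stops for the plate's front edge 19.5 before that edge
- tab (a joint): bend of the cover's springy tongue (rad): 0 straight, positive bent up; about 0.16 while its barb stands on the ledge, back near 0 once it has clicked down behind it
- can_a: food can, 66 diameter x 100 high, origin at the centre of its underside; leave alone. It and the cover may have swapped places
- can_b: food can, 75 diameter x 110 high, origin at the centre of its underside; leave alone
- jar: jar, 64 diameter x 95 high, origin at the centre of its underside; leave alone
- carton: upright carton 50 x 110 x 150 high, origin at the centre of its underside; leave alone
- tea: low carton 65 x 120 x 70 high, origin at the centre of its underside; leave alone
- driver: screwdriver lying along its x; leave alone
- cell_a: spent battery cell 14 diameter x 50 long, lying along its x; leave alone
Not all that is in view belongs to the job. Of the things shaped like the part that bears cover_grip, the black one is meant.

How it is judged (in metres and radians):
On the way:
1. the cover's front edge is in the rails, the cover lying flat on the deck, tongue leading, still well short of home (y of cover_mid in the frame of case between -0.004 and 0.004 m and z of cover_mid in the frame of case between 0.0505 and 0.056 m and angle between the x axis of cover_mid and the x axis of case, either way round below 0.08 rad and x of cover_mid in the frame of case between -0.03 and 0.025 m and x of tongue in the frame of case above 0.03 m), for 0.1 s.
At the end, for the whole second after the job is handed in: The cover lies flat in the rails (within 4 mm across, 0.08 rad in yaw), tongue leading, with the tongue down straight behind the ledge (bend under 0.05 rad, barb at least 90 mm past the mouth) and the spring pin held in by more than 3 mm, at rest and released (y of cover_mid in the frame of case between -0.004 and 0.004 m and z of cover_mid in the frame of case between 0.0505 and 0.056 m and angle between the x axis of cover_mid and the x axis of case, either way round below 0.08 rad and x of tongue in the frame of case above 0.09 m and value of joint pin above 0.003 m and value of joint tab below 0.05 rad and contact force between the fingers and cover below 0.1 N and linear speed of cover below 0.01 m/s); the robot touches nothing.
It fails at once if the cover is shoved against the catch (its ledge, pin or stops) with more than 18 N (contact force between cover and catch above 18 N).
It fails at once if the cover is banged or forced against the battery unit with more than 70 N (contact force between cover and case above 70 N).
It fails at once if the robot itself pushes on the battery unit or its catch with more than 40 N (contact force between any of the fingers, the arm and case above 40 N or contact force between any of the fingers, the arm and catch above 40 N).
It fails at once if a bystander is moved more than 20 mm or tipped (distance of any of can_a, can_b, jar, carton, tea, driver, cell_a from where it was at the start of the episode above 0.02 m or angle between any of can_a, can_b, jar, carton, tea's own z axis and vertical above 0.4 rad).
It also fails if it takes over 46 s, if anything falls off the work surface, if the arm or the gripper's body presses on something with over 40 N, if the wrist force passes 120 N, or if a joint passes its speed limit or range.

## Working session

There is one attempt and no reset: what is moved stays moved. The work goes in short steps, Python scripts to look and compute and a tool call to move; the robot and the scene stay as the last step left them, time stands still between calls to the robot, and variables do not carry over. Pictures are saved under pics/ and viewed, and the job is handed in when it is done.

Besides the shell and the picture viewer there is one more tool, called after "Emit:" in YAML: its name, and indented under it one key for each argument. carry_out: Moves the arm, as the interface text tells. Its arguments: {"type":"object","properties":{"deltas":{"type":"array"},"hand":{"type":"number"},"squeeze":{"type":"number"}},"required":["deltas"]}

```bash
mkdir -p pics; cat > h.py <<'E'
from cell import *
import numpy as np, cv2
def grab(n,f):
    im=get_image(n); cv2.imwrite('pics/'+f+'.png',im['pixels'][:,:,::-1]); np.savez('pics/'+f+'.npz',**{k:np.array(v) for k,v in im.items()}); return im
def load(f): return dict(np.load('pics/'+f+'.npz'))
def ray(im,uv):
    K=np.array(im['mtx']);k1=float(im['k1']);R=np.array(im['R']);t=np.array(im['t'])
    uv=np.atleast_2d(np.array(uv,float))
    p=cv2.undistortPoints(uv.reshape(-1,1,2),K,np.array([k1,0,0,0,0.]))[:,0]
    d=np.c_[p,np.ones(len(p))]@R
    return -R.T@t,d
def onz(im,uv,z):
    c,d=ray(im,uv); return c+d*((z-c[2])/d[:,2])[:,None]
def proj(im,X):
    K=np.array(im['mtx']);k1=float(im['k1'])
    r,_=cv2.Rodrigues(np.array(im['R'],float))
    return cv2.projectPoints(np.atleast_2d(np.array(X,float)),r,np.array(im['t'],float),K,np.array([k1,0,0,0,0.]))[0][:,0]
E
python3 - <<'E'
from h import *
np.set_printoptions(precision=4,suppress=True)
for n in('side','top','wrist'):
    im=grab(n,n+'0'); print(n,-np.array(im['R']).T@im['t'],np.array(im['R']))
o=get_obs(); print(o)
E
```

```text
side [0.4235 0.8441 0.6599] [[-0.9888 -0.1492 -0.006 ]
 [-0.0804  0.5661 -0.8204]
 [ 0.1258 -0.8108 -0.5717]]
top [ 0.4369 -0.0087  1.2025] [[-0.0208 -0.9998  0.0063]
 [-0.9956  0.0202 -0.0915]
 [ 0.0913 -0.0081 -0.9958]]
wrist [0.1566 0.558  0.3738] [[ 0.391   0.9204 -0.0014]
 [ 0.8815 -0.3741  0.2881]
 [ 0.2647 -0.1139 -0.9576]]
{'time_s': 0.15, 'joints': array([ 54.9421,   9.1069,  91.5551,  -0.0004,  79.4231, -12.0361]), 'qd': array([ 0.0504, -0.1204, -0.2815,  0.0445, -0.0107,  0.0565]), 'joint_torque': array([  0.0012, -39.6382, -33.1784,  -0.0001,   0.0055,  -0.    ]), 'eef_pos': array([0.2246, 0.5288, 0.2305]), 'eef_rot': array([[ 0.9204, -0.0008,  0.3911],
       [-0.3911, -0.0012,  0.9204],
       [-0.0003, -1.    , -0.0015]]), 'wrist_force': array([-0.6413,  0.4648, -0.1387]), 'wrist_torque': array([ 0.0443,  0.0067, -0.0041]), 'finger_gap': 0.08560963461616158}
```

View pics/top0.png

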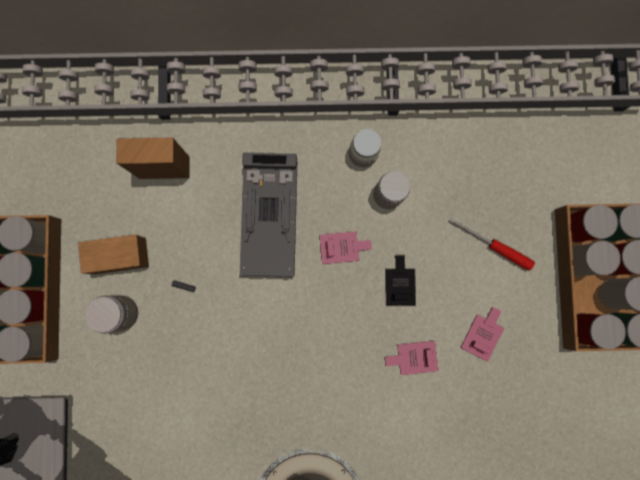

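View pics/side0.png

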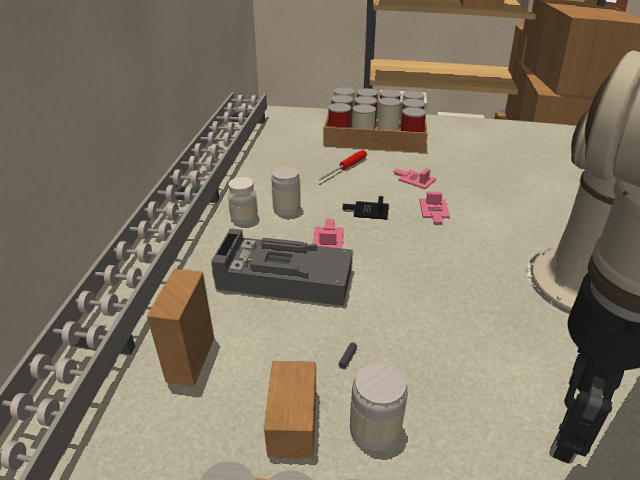

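View pics/wrist0.png

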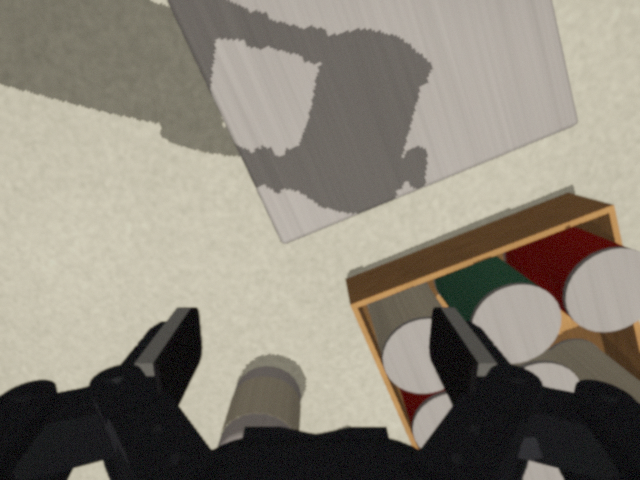

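The top view shows the case at (268,215), with its mouth facing the robot. Four objects are cover-shaped: pink at (340,247), (412,358) and (483,336), and black at (400,287). The black one is meant. I'll confirm it in an enlarged crop and measure both it and the case.

```bash
python3 - <<'E'
from h import *
im=load('top0')
p=im['pixels'][:,:,::-1]
a=cv2.resize(p[240:320,360:440],(400,400),interpolation=cv2.INTER_CUBIC)
b=cv2.resize(p[145:285,230:310],(343,600),interpolation=cv2.INTER_CUBIC)
o=np.zeros((600,760,3),np.uint8);o[:400,:400]=a;o[:,410:753]=b
cv2.imwrite('pics/crop0.png',np.clip(o.astype(float)*1.5,0,255).astype(np.uint8))
s=load('side0')['pixels'][:,:,::-1]
c=cv2.resize(s[180:310,205:405],(800,520),interpolation=cv2.INTER_CUBIC)
cv2.imwrite('pics/crop1.png',np.clip(c.astype(float)*1.5,0,255).astype(np.uint8))
E
```

```text
(no output)
```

View pics/crop0.png

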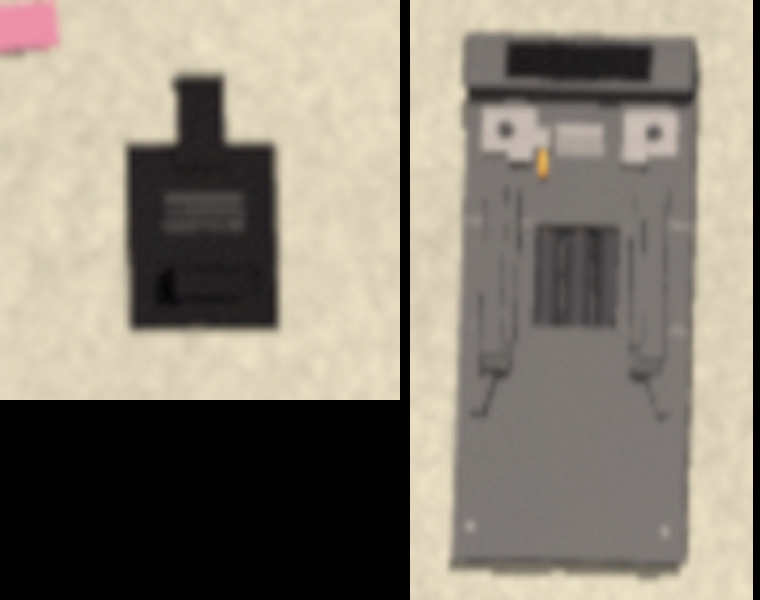

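View pics/crop1.png

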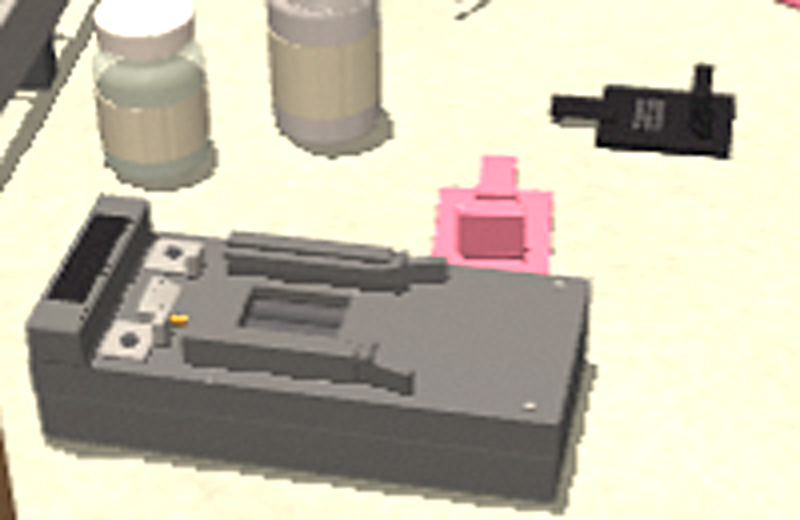

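The crop confirms the black cover, with its tongue pointing up in the image (+x world) and its rib at top pixel (402,297). The catch block, with its yellow pin, sits at the case's far end. Next I'll measure.

```bash
python3 - <<'E'
from h import *
np.set_printoptions(precision=4,suppress=True)
im=load('top0'); p=im['pixels'].astype(int)
g=p.max(2)
m=np.zeros(g.shape,np.uint8); m[240:320,375:430]=(g[240:320,375:430]<70)*255
c=max(cv2.findContours(m,0,1)[0],key=cv2.contourArea); print(cv2.contourArea(c),cv2.boundingRect(c))
# plate part
rows=[(v,np.where(m[v])[0]) for v in range(240,320) if m[v].any()]
for v,x in rows[::4]: print(v,x.min(),x.max())
pl=m.copy(); pl[:272]=0
ys,xs=np.nonzero(pl); r=cv2.minAreaRect(np.c_[xs,ys].astype(np.float32)); print(r)
bx=cv2.boxPoints(r); W=onz(im,bx,.006); print(bx,W, W.mean(0), [np.linalg.norm(W[i]-W[i-1]) for i in range(4)])
# case deck features in crop coordinates
f=lambda u,v:(230+(u-410)/4.2875-.4,145+v/4.2857-.4)
d={'rearL':(453,560),'rearR':(685,560),'scrL':(469,526),'scrR':(664,532),'pin':(543,177)}
for k,q in d.items(): print(k,onz(im,f(*q),.05))
q={'railLo':(480,375),'railRo':(664,372),'bigL':(466,95)}
for k,v in q.items(): print(k,onz(im,f(*v),.065))
for n in ('wrist0',):
    w=load(n); o=get_obs(); R=o['eef_rot']; cam=-w['R'].T@w['t']; print('cam in tool',R.T@(cam-o['eef_pos'])); print('Rcam wrt tool',w['R']@R)
E
```

```text
1104.0 (386, 256, 29, 50)
256 395 403
260 396 403
264 396 404
268 395 404
272 386 414
276 386 414
280 386 414
284 386 414
288 386 414
292 386 414
296 386 414
300 386 414
304 386 414
((400.0, 288.5), (33.0, 28.0), 90.0)
[[386. 272.]
 [414. 272.]
 [414. 305.]
 [386. 305.]] [[ 0.4787 -0.1744  0.006 ]
 [ 0.4775 -0.2345  0.006 ]
 [ 0.4072 -0.2318  0.006 ]
 [ 0.4085 -0.1721  0.006 ]] [ 0.443  -0.2032  0.006 ] [np.float64(0.07025051596485078), np.float64(0.06004320576354919), np.float64(0.07027970252898917), np.float64(0.059721500921094045)]
rearL [[0.4767 0.1334 0.05  ]]
rearR [[0.4744 0.022  0.05  ]]
scrL [[0.4928 0.1255 0.05  ]]
scrR [[0.488  0.0319 0.05  ]]
pin [[0.6622 0.0879 0.05  ]]
railLo [[0.5641 0.1179 0.065 ]]
railRo [[0.5638 0.0301 0.065 ]]
bigL [[0.7001 0.1233 0.065 ]]
cam in tool [-0.074  -0.1433  0.    ]
Rcam wrt tool [[-0.0001 -0.0001  1.    ]
 [ 0.9575 -0.2884  0.    ]
 [ 0.2884  0.9575  0.0001]]
```

Emit:
carry_out:
  deltas:
    - {"xyz":[0.049,0,-0.032]}
    - {"xyz":[0.049,0,-0.032]}
    - {"xyz":[0.049,0,-0.032]}
    - {"xyz":[0.049,0,-0.032]}
    - {"xyz":[0.049,0,-0.032]}
    - {"xyz":[0.049,0,-0.032]}
    - {"xyz":[0.049,0,-0.032]}
    - {"xyz":[0.049,0,-0.032]}
    - {"xyz":[0.049,0,-0.032]}
    - {"xyz":[0.049,0,-0.032]}

```text
schema error: expected keys xyz, roll
```

Emit:
carry_out:
  deltas:
    - {"xyz":[0.048,0,-0.036],"roll":0}
    - {"xyz":[0,0,0],"roll":0.96}
    - {"xyz":[0,0,0],"roll":0.96}
    - {"xyz":[0,0,0],"roll":0.96}
    - {"xyz":[0,0,0],"roll":0.96}
    - {"xyz":[0,0,0],"roll":0.96}
    - {"xyz":[0,0,0],"roll":0.96}
    - {"xyz":[0,0,0],"roll":0.94}
    - {"xyz":[0,0,0]}
    - {"xyz":[0,0,0]}

```text
schema error: expected keys xyz, roll
```

```bash
python3 - <<'E'
from h import *
np.set_printoptions(precision=4,suppress=True)
im=grab('wrist','wrist1'); o=get_obs(); print(o['eef_pos'],o['eef_rot'],o['joints'],o['time_s'])
cv2.imwrite('pics/wrist1b.png',np.clip(im['pixels'][:,:,::-1].astype(float)*1.4,0,255).astype(np.uint8))
E
```

```text
[0.2247 0.5289 0.2307] [[ 0.9204 -0.0007  0.3911]
 [-0.3911 -0.001   0.9204]
 [-0.0003 -1.     -0.0012]] [ 54.941    9.1017  91.5415   0.0004  79.4256 -12.0391] 0.2
```

View pics/wrist1b.png

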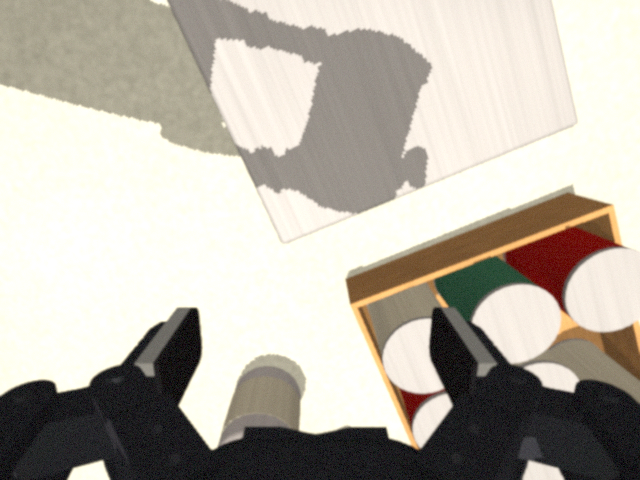

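The arm didn't move, because every row needs both keys. I'll send it again.

Emit:
carry_out:
  deltas:
    - {"xyz":[0.049,0,-0.032],"roll":0}
    - {"xyz":[0.049,0,-0.032],"roll":0}
    - {"xyz":[0.049,0,-0.032],"roll":0}
    - {"xyz":[0.049,0,-0.032],"roll":0}
    - {"xyz":[0.049,0,-0.032],"roll":0}
    - {"xyz":[0.049,0,-0.032],"roll":0}
    - {"xyz":[0.049,0,-0.032],"roll":0}
    - {"xyz":[0.049,0,-0.032],"roll":0}
    - {"xyz":[0.049,0,-0.032],"roll":0}
    - {"xyz":[0.049,0,-0.032],"roll":0}

```text
time_s: 1.45
eef_pos: [0.5515, 0.0413, 0.2312]
eef_rot: [[0.92, 0.0, 0.391], [-0.391, 0.0, 0.92], [-0.0, -1.0, 0.0]]
wrist_force: [0.3, 0.1, 0.6]
finger_gap: 0.0854
```

Emit:
carry_out:
  deltas:
    - {"xyz":[0.048,0,-0.036],"roll":0}
    - {"xyz":[0,0,0],"roll":0.96}
    - {"xyz":[0,0,0],"roll":0.96}
    - {"xyz":[0,0,0],"roll":0.96}
    - {"xyz":[0,0,0],"roll":0.96}
    - {"xyz":[0,0,0],"roll":0.96}
    - {"xyz":[0,0,0],"roll":0.96}
    - {"xyz":[0,0,0],"roll":0.94}
    - {"xyz":[0,0,0],"roll":0}
    - {"xyz":[0,0,0],"roll":0}

```text
time_s: 2.7
eef_pos: [0.5808, -0.0089, 0.2312]
eef_rot: [[0.002, -0.0, 1.0], [-1.0, 0.0, 0.002], [-0.0, -1.0, -0.0]]
wrist_force: [0.3, 1.0, -0.3]
finger_gap: 0.0855
```

```bash
python3 - <<'E'
from h import *
np.set_printoptions(precision=4,suppress=True)
im=grab('wrist','wrist2'); o=get_obs(); print(o['eef_pos'],o['eef_rot'],o['joints'],o['time_s'])
cv2.imwrite('pics/wrist2b.png',np.clip(im['pixels'][:,:,::-1].astype(float)*1.4,0,255).astype(np.uint8))
E
```

```text
[ 0.5807 -0.0088  0.2312] [[ 0.0018 -0.0002  1.    ]
 [-1.      0.0001  0.0018]
 [-0.0001 -1.     -0.0002]] [-12.7868   9.9447  90.5338   0.0012  79.5352 -12.8896] 2.75
```

View pics/wrist2b.png

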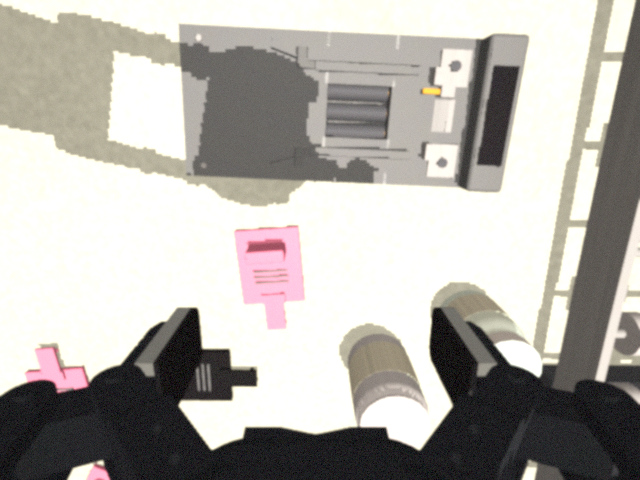

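The wrist view shows the case from (180,25) to (528,190), with the pin at (430,91) and the steel block near (445,110). I'll zoom in for precise features.

```bash
python3 - <<'E'
from h import *
im=load('wrist2'); p=im['pixels'][:,:,::-1].astype(float)
c=cv2.resize(p[15:200,170:370],(800,740),interpolation=cv2.INTER_CUBIC)[:600]
c=255*(np.clip(c,0,255)/255)**.45
cv2.imwrite('pics/z1.png',c.astype(np.uint8))
c=cv2.resize(p[15:200,260:460],(800,740),interpolation=cv2.INTER_CUBIC)[140:]
c=255*(np.clip(c,0,255)/255)**.45
cv2.imwrite('pics/z2.png',c.astype(np.uint8))
E
```

```text
(no output)
```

View pics/z1.png

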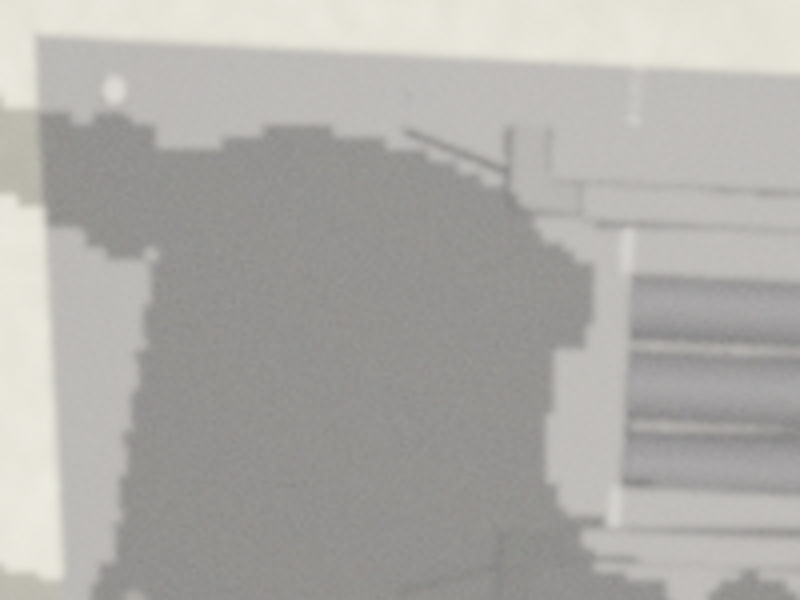

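View pics/z2.png

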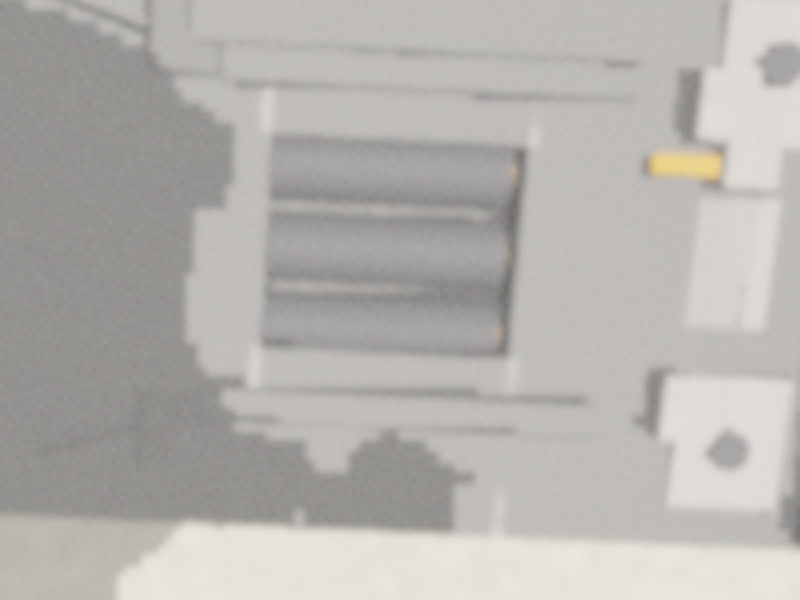

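```bash
python3 - <<'E'
from h import *
np.set_printoptions(precision=4,suppress=True)
im=load('wrist2')
print('cam',-im['R'].T@im['t'])
A=lambda x,y:(170+x/4-.4,15+y/4-.4)
B=lambda x,y:(260+x/4-.4,15+(y+140)/4-.4)
def ln(n,a,b,z):
    P=onz(im,[a,b],z);d=P[1]-P[0];print(n,P[:,:2].ravel(),'yaw',np.degrees(np.arctan2(d[1],d[0])))
    return P
ln('up edge',A(38,37),A(790,72),.05)
ln('rear edge',A(38,37),A(64,575),.05)
ln('low edge',B(180,522),B(790,545),.05)
ln('lip up in',B(235,83),B(635,100),.065)
ln('lip lo in',B(220,388),B(585,402),.065)
ln('bay corners up',B(270,140),B(265,345),.05)
ln('pin tip',B(648,163),B(720,166),.056)
ln('ledge plate',B(698,195),B(688,328),.055)
ln('ledge back',B(780,200),B(766,330),.055)
ln('stops',B(702,68),B(663,372),.055)
ln('rail mouth up/lo',A(510,130),A(500,530),.065)
ln('rail far',B(635,66),B(585,402),.065)
E
```

```text
cam [0.5802 0.0649 0.3746]
up edge [0.4787 0.135  0.6187 0.1297] yaw -2.1615673714079553
rear edge [0.4787 0.135  0.474  0.037 ] yaw -92.75347764774568
low edge [0.5713 0.0196 0.6986 0.015 ] yaw -2.0585813061437417
lip up in [0.5822 0.1019 0.6557 0.0991] yaw -2.191242696853488
lip lo in [0.5796 0.0476 0.6504 0.0451] yaw -2.0439149222551305
bay corners up [0.5892 0.0935 0.5886 0.0552] yaw -90.85056490357478
pin tip [0.6613 0.089  0.6751 0.0884] yaw -2.2605053801106703
ledge plate [0.6717 0.0833 0.672  0.0587] yaw -89.24425204643823
ledge back [0.6875 0.0824 0.6874 0.0583] yaw -90.32021858345418
stops [0.6703 0.1057 0.6678 0.0502] yaw -92.60313334309004
rail mouth up/lo [0.5668 0.1173 0.5641 0.0472] yaw -92.248088433709
rail far [0.6553 0.1048 0.6504 0.0451] yaw -94.62039851711694
```

The case yaw is about -2.1°, with the mouth at (0.5715, 0.0755). The deck width comes out at 112 mm, which matches, and the pin tip is about 89 past the mouth, so the stops are at about 95. That puts home grip at x of about 33–35. Now I'll look at the cover from above.

Emit:
carry_out:
  deltas:
    - {"xyz":[0.047,0,-0.027],"roll":0}
    - {"xyz":[0.047,0,-0.027],"roll":0}
    - {"xyz":[0.047,0,-0.027],"roll":0}
    - {"xyz":[0.047,0,-0.027],"roll":0}
    - {"xyz":[0.047,0,-0.027],"roll":0}
    - {"xyz":[0.047,0,-0.027],"roll":0}
    - {"xyz":[0,0,0],"roll":0}
    - {"xyz":[0,0,0],"roll":0}

```text
time_s: 3.75
eef_pos: [0.4188, -0.2905, 0.2313]
eef_rot: [[0.0, 0.0, 1.0], [-1.0, 0.001, 0.0], [-0.001, -1.0, 0.0]]
wrist_force: [0.5, -0.4, -0.1]
finger_gap: 0.085
```

```bash
python3 - <<'E'
from h import *
np.set_printoptions(precision=4,suppress=True)
im=grab('wrist','wrist3'); o=get_obs(); print(o['eef_pos'],o['eef_rot'],o['joints'],o['time_s'])
print(proj(im,[[.443,-.204,.006],[.423,-.204,.034]]))
p=im['pixels'][:,:,::-1].astype(float); p=255*(p/255)**.5
cv2.imwrite('pics/wrist3b.png',p.astype(np.uint8))
E
```

```text
[ 0.4191 -0.29    0.2313] [[ 0.0011  0.0002  1.    ]
 [-1.      0.0005  0.0011]
 [-0.0005 -1.      0.0002]] [-48.3032  -0.6968 101.8277   0.0256  78.884  -48.3699] 3.8
[[342.6421 108.4512]
 [320.7874 107.2195]]
```

View pics/wrist3b.png

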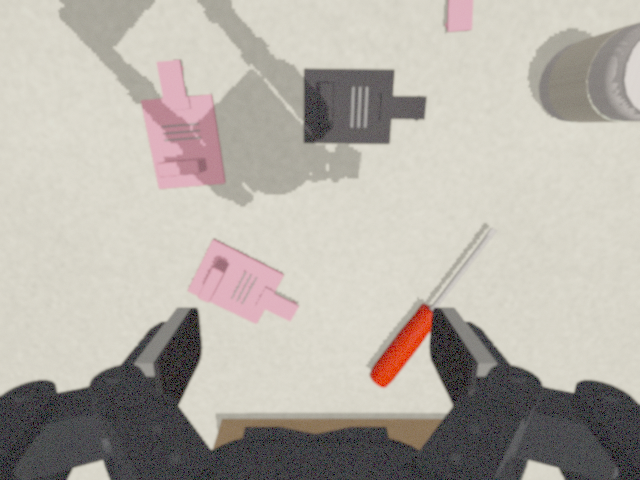

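The black cover spans (304–394, 69–143) with the tongue to the right at (425,108), next to pink decoys.

```bash
python3 - <<'E'
from h import *
np.set_printoptions(precision=4,suppress=True)
im=load('wrist3'); p=im['pixels']
print(p[100,380],p[60,330],p[120,290],p[170,300])
m=(p.max(2)<45).astype(np.uint8)*255; m[160:]=0; m[:, :295]=0; m[:,435:]=0
m=cv2.morphologyEx(m,cv2.MORPH_CLOSE,np.ones((5,5)))
print([ (v,np.where(m[v])[0].min(),np.where(m[v])[0].max()) for v in range(66,150,6) if m[v].any()])
print([ (u,np.where(m[:,u])[0].min(),np.where(m[:,u])[0].max()) for u in range(300,430,7) if m[:,u].any()])
c=cv2.resize(p[55:155,295:435,::-1],(784,560),interpolation=cv2.INTER_CUBIC)
c=255*(c/255.)**.4
cv2.imwrite('pics/z3.png',c.astype(np.uint8))
E
```

```text
[30 34 31] [186 182 163] [115 113  99] [120 118 101]
[(72, np.int64(306), np.int64(392)), (78, np.int64(305), np.int64(391)), (84, np.int64(305), np.int64(391)), (90, np.int64(305), np.int64(391)), (96, np.int64(305), np.int64(391)), (102, np.int64(305), np.int64(424)), (108, np.int64(305), np.int64(423)), (114, np.int64(305), np.int64(422)), (120, np.int64(305), np.int64(389)), (126, np.int64(305), np.int64(388)), (132, np.int64(304), np.int64(388)), (138, np.int64(304), np.int64(388))]
[(307, np.int64(70), np.int64(142)), (314, np.int64(70), np.int64(141)), (321, np.int64(71), np.int64(141)), (328, np.int64(71), np.int64(141)), (335, np.int64(71), np.int64(141)), (342, np.int64(71), np.int64(141)), (349, np.int64(71), np.int64(141)), (356, np.int64(71), np.int64(141)), (363, np.int64(71), np.int64(141)), (370, np.int64(71), np.int64(141)), (377, np.int64(71), np.int64(141)), (384, np.int64(71), np.int64(141)), (391, np.int64(71), np.int64(117)), (398, np.int64(98), np.int64(116)), (405, np.int64(98), np.int64(116)), (412, np.int64(98), np.int64(117)), (419, np.int64(98), np.int64(117))]
```

View pics/z3.png

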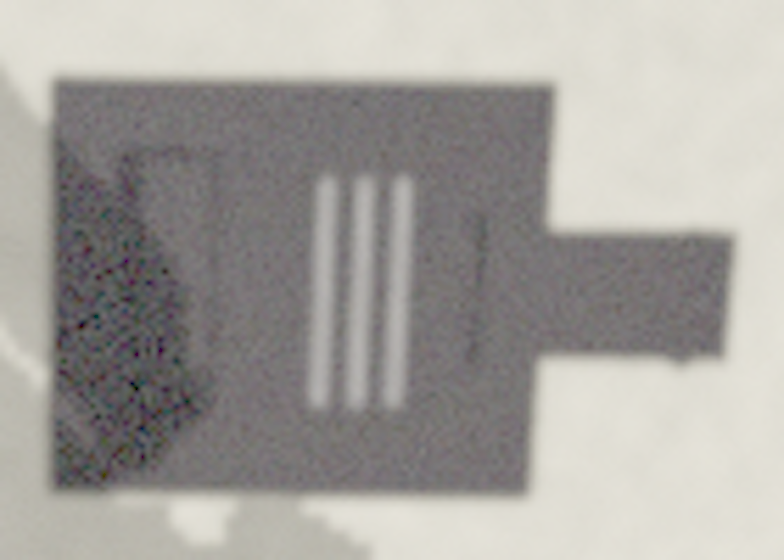

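```bash
python3 - <<'E'
from h import *
np.set_printoptions(precision=4,suppress=True)
im=load('wrist3')
C=lambda x,y:(295+x/5.6-.4,55+y/5.6-.4)
P=onz(im,[C(54,79),C(554,84),C(527,494),C(54,491)],.006)
print(P[:,:2],[np.linalg.norm(P[i]-P[i-1]) for i in range(4)],P.mean(0))
for a,b in((0,1),(3,2),(3,0),(2,1)):
    d=P[b]-P[a];print(np.degrees(np.arctan2(d[1],d[0])))
T=onz(im,[C(735,233),C(725,358)],.006);print(T)
Rb=onz(im,[C(130,150),C(215,155),C(213,340)],.034);print('rib',Rb)
print(onz(im,[C(325,178),C(318,410)],.006))
E
```

```text
[[ 0.4088 -0.1713]
 [ 0.4867 -0.172 ]
 [ 0.486  -0.2339]
 [ 0.4083 -0.2334]] [np.float64(0.06215194553866031), np.float64(0.07791066743544485), np.float64(0.0618847947610867), np.float64(0.07770826181476928)] [ 0.4475 -0.2027  0.006 ]
-0.5759650604853159
-0.3790003625136228
89.52186269405293
89.33446340642388
[[ 0.5167 -0.1938  0.006 ]
 [ 0.5167 -0.2127  0.006 ]]
rib [[ 0.4205 -0.1842  0.034 ]
 [ 0.4329 -0.1848  0.034 ]
 [ 0.4329 -0.2104  0.034 ]]
[[ 0.4514 -0.1856  0.006 ]
 [ 0.4513 -0.2207  0.006 ]]
```

Cover centre is (0.4475, -0.2027) with a yaw of -0.5°. The plate measures 78x62 against a true 80x64, which edge blur would explain. The rib is at (0.427, -0.2025), consistent in both readings. I'll descend around the rib.

Emit:
carry_out:
  deltas:
    - {"xyz":[-0.044,0,0.004],"roll":0.05}
    - {"xyz":[-0.0435,0,0.004],"roll":0}
    - {"xyz":[0,0.045,0],"roll":0}
    - {"xyz":[0,0.045,0],"roll":0}
    - {"xyz":[0,0.045,0],"roll":0}
    - {"xyz":[0,0.035,0],"roll":0}
    - {"xyz":[0,0.02,0],"roll":0}
    - {"xyz":[0,0.01,0],"roll":0}
    - {"xyz":[0,0,0],"roll":0}
  hand: 1

```text
time_s: 4.92
eef_pos: [0.4273, -0.2025, 0.0311]
eef_rot: [[-0.008, -0.001, 1.0], [-1.0, 0.001, -0.008], [-0.001, -1.0, -0.001]]
wrist_force: [0.7, -0.6, 0.6]
finger_gap: 0.0856
```

```bash
python3 - <<'E'
from h import *
np.set_printoptions(precision=4,suppress=True)
im=grab('wrist','wrist4'); o=get_obs(); print(o['eef_pos'],o['eef_rot'],o['time_s'])
p=im['pixels'][:,:,::-1].astype(float); p=255*(p/255)**.45
cv2.imwrite('pics/wrist4b.png',p.astype(np.uint8))
E
```

```text
[ 0.4277 -0.2031  0.0319] [[-0.008   0.0007  1.    ]
 [-1.     -0.0005 -0.008 ]
 [ 0.0005 -1.      0.0007]] 4.975
```

View pics/wrist4b.png

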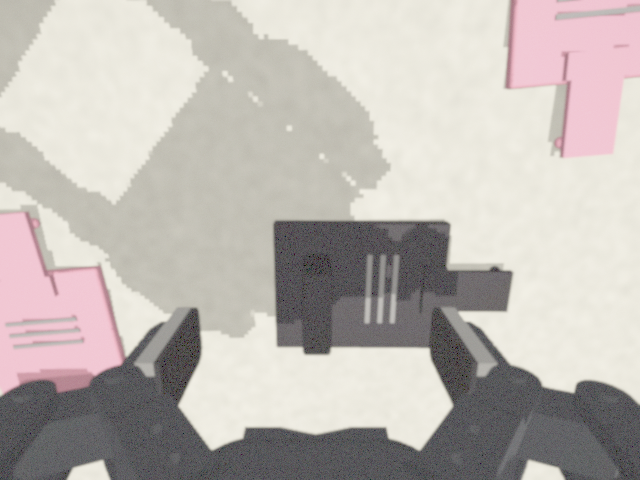

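The rib at (317,305) is centred between the fingers at (200…432). I'll descend to TCP z 9 mm and close.

Emit:
carry_out:
  deltas:
    - {"xyz":[0,0.011,0],"roll":0}
    - {"xyz":[0,0.008,0],"roll":0}
    - {"xyz":[0,0.003,0],"roll":0}
    - {"xyz":[0,0,0],"roll":0}

```text
time_s: 5.48
eef_pos: [0.4269, -0.2032, 0.009]
eef_rot: [[-0.009, -0.001, 1.0], [-1.0, 0.0, -0.009], [-0.0, -1.0, -0.001]]
wrist_force: [-0.6, 0.1, 0.1]
finger_gap: 0.0858
```

Emit:
carry_out:
  deltas:
    - {"xyz":[0,0,0],"roll":0}
    - {"xyz":[0,0,0],"roll":0}
    - {"xyz":[0,0,0],"roll":0}
    - {"xyz":[0,0,0],"roll":0}
    - {"xyz":[0,0,0],"roll":0}
    - {"xyz":[0,0,0],"roll":0}
  hand: 0
  squeeze: 35

```text
time_s: 6.22
eef_pos: [0.4273, -0.2035, 0.0095]
eef_rot: [[-0.009, 0.0, 1.0], [-1.0, -0.0, -0.009], [0.0, -1.0, 0.0]]
wrist_force: [-0.5, 0.4, 1.6]
finger_gap: 0.0113
```

Gripped: the gap is about 11.3 mm on the 12 mm rib. I'll lift and carry it over the open deck.

Emit:
carry_out:
  deltas:
    - {"xyz":[0,-0.01,0],"roll":0}
    - {"xyz":[0,-0.03,0],"roll":0}
    - {"xyz":[0,-0.04,0],"roll":0}
    - {"xyz":[0,-0.02,0],"roll":0}
    - {"xyz":[-0.056,0,0.013],"roll":0}
    - {"xyz":[-0.056,0,0.013],"roll":0}
    - {"xyz":[-0.056,0,0.013],"roll":0}
    - {"xyz":[-0.056,0,0.013],"roll":0}
    - {"xyz":[-0.057,0,0.015],"roll":0}
    - {"xyz":[0,0,0],"roll":0.16}

```text
time_s: 7.48
eef_pos: [0.4968, 0.0806, 0.1097]
eef_rot: [[-0.032, 0.0, 0.999], [-0.999, 0.001, -0.032], [-0.001, -1.0, 0.0]]
wrist_force: [0.5, -0.3, -0.6]
finger_gap: 0.0113
```

Emit:
carry_out:
  deltas:
    - {"xyz":[0,0.02,0],"roll":0}
    - {"xyz":[0,0,0],"roll":0}
    - {"xyz":[0,0,0],"roll":0}

```text
time_s: 7.85
eef_pos: [0.4968, 0.0763, 0.0899]
eef_rot: [[-0.038, 0.0, 0.999], [-0.999, -0.0, -0.038], [0.0, -1.0, 0.0]]
wrist_force: [0.5, -0.2, -0.6]
finger_gap: 0.0112
```

```bash
python3 - <<'E'
from h import *
np.set_printoptions(precision=4,suppress=True)
o=get_obs(); print(o['eef_pos'],o['eef_rot'],o['time_s'],o['wrist_force'])
for n in('wrist','top','side'):
    im=grab(n,n+'5')
    p=im['pixels'][:,:,::-1].astype(float); p=255*(p/255)**.45
    cv2.imwrite('pics/'+n+'5b.png',p.astype(np.uint8))
E
```

```text
[0.4968 0.0763 0.0899] [[-0.0382  0.0003  0.9993]
 [-0.9993 -0.0002 -0.0382]
 [ 0.0001 -1.      0.0003]] 7.85 [ 0.5405 -0.2172 -0.6387]
```

View pics/wrist5b.png

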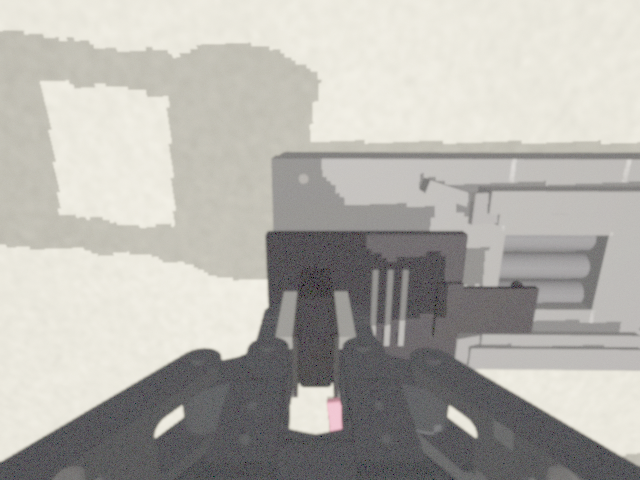

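View pics/side5b.png

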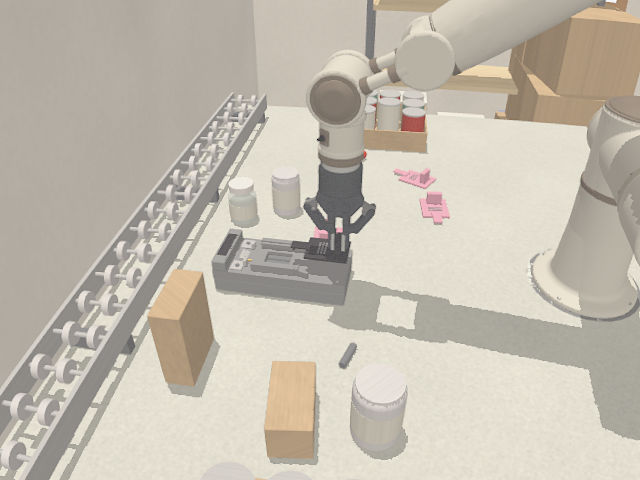

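The cover is held level over the deck, with its left edge at row ~233 (267→465) and the case deck's left edge at row ~156. I'll check the lateral alignment.

```bash
python3 - <<'E'
from h import *
np.set_printoptions(precision=4,suppress=True)
im=load('wrist5'); p=im['pixels'][:,:,::-1]
c=cv2.resize(p[140:260,250:410],(800,600),interpolation=cv2.INTER_CUBIC); c=255*(c/255.)**.45
cv2.imwrite('pics/z5a.png',c.astype(np.uint8))
c=cv2.resize(p[140:300,420:640],(800,582),interpolation=cv2.INTER_CUBIC); c=255*(c/255.)**.45
cv2.imwrite('pics/z5b.png',c.astype(np.uint8))
E
```

```text
(no output)
```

View pics/z5a.png

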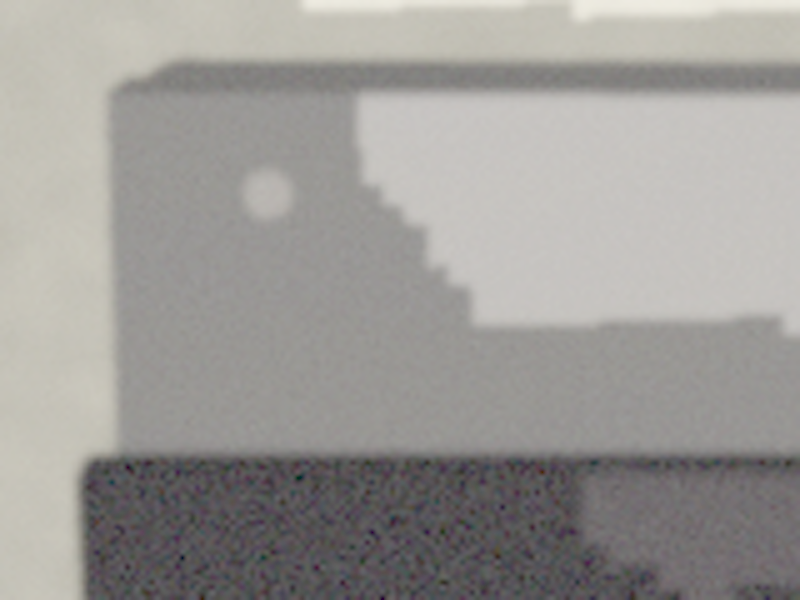

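View pics/z5b.png

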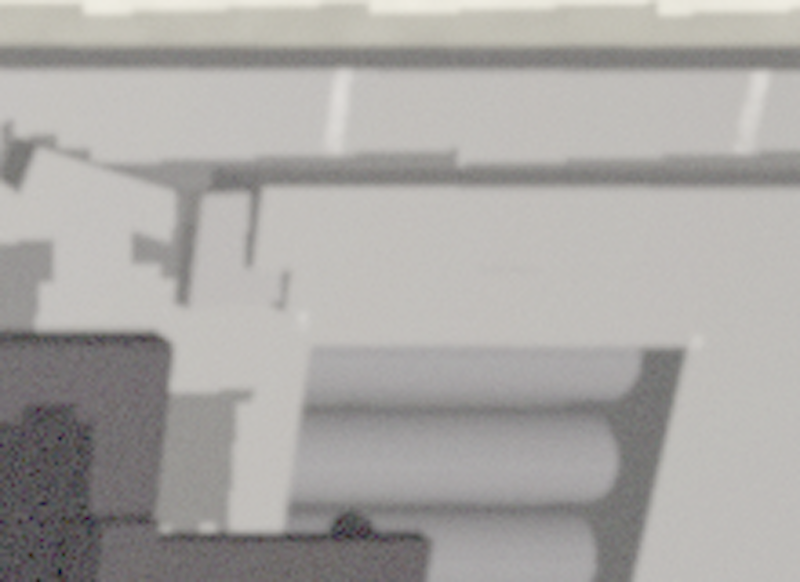

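```bash
python3 - <<'E'
from h import *
np.set_printoptions(precision=4,suppress=True)
im=load('wrist5')
A=lambda x,y:(250+x/5-.4,140+y/5-.4)
B=lambda x,y:(420+x/3.636-.35,140+y/3.636-.35)
def yw(P): d=P[1]-P[0]; return np.degrees(np.arctan2(d[1],d[0]))
E=onz(im,[A(115,90),B(780,68)],.05); print('deck edge',E,yw(E))
R=onz(im,[A(112,90),A(118,450)],.05); print('rear',R)
C=onz(im,[A(86,459),B(168,333)],.0864); print('cover',C,yw(C), np.linalg.norm(C[1]-C[0]))
th=np.radians(-2.1); n=np.array([-np.sin(th),np.cos(th),0]); x=np.array([np.cos(th),np.sin(th),0])
print('gap across (want 24):',((E[:1]-C)@n), 'rear local x of cover edge:',(C-R[0])@x-.095)
# bay corner local, z .05
G=onz(im,[B(312,345),B(690,343)],.05);print('bay',G,yw(G),(G-R[0])@x-.095,(G-E[0])@n+.056)
E
```

```text
deck edge [[0.4789 0.1356 0.05  ]
 [0.6448 0.1286 0.05  ]] -2.421901339479363
rear [[0.4786 0.1356 0.05  ]
 [0.4768 0.1012 0.05  ]]
cover [[0.4787 0.1102 0.0864]
 [0.5565 0.1073 0.0864]] -2.144762056337158 0.07788922695018692
gap across (want 24): [0.0253 0.0254] rear local x of cover edge: [-0.094  -0.0161]
bay [[0.5901 0.0943 0.05  ]
 [0.6401 0.0927 0.05  ]] -1.8866302893135158 [0.0179 0.068 ] [0.0188 0.019 ]
```

Lateral offset is under 1 mm and yaw is matched. I'll lower gently.

Emit:
carry_out:
  deltas:
    - {"xyz":[-0.0005,0.012,0.002],"roll":0}
    - {"xyz":[0,0.01,0.002],"roll":0}
    - {"xyz":[0,0.005,0],"roll":0}
    - {"xyz":[0,0.002,0],"roll":0}
    - {"xyz":[0,0,0],"roll":0}

```text
time_s: 8.62
eef_pos: [0.5007, 0.0774, 0.0602]
eef_rot: [[-0.037, -0.0, 0.999], [-0.999, -0.0, -0.037], [0.0, -1.0, -0.0]]
wrist_force: [-0.1, 0.5, -0.5]
finger_gap: 0.0111
```

Emit:
carry_out:
  deltas:
    - {"xyz":[0,0.0005,0],"roll":0}
    - {"xyz":[0,0.0005,0],"roll":0}
    - {"xyz":[0,0,0],"roll":0}

```text
time_s: 9.0
eef_pos: [0.5009, 0.0774, 0.0595]
eef_rot: [[-0.037, 0.001, 0.999], [-0.999, -0.0, -0.037], [0.0, -1.0, 0.001]]
wrist_force: [0.6, 1.5, -0.9]
finger_gap: 0.0112
```

Emit:
carry_out:
  deltas:
    - {"xyz":[0,0.0003,0],"roll":0}
    - {"xyz":[0,0.0003,0],"roll":0}
    - {"xyz":[0,0,0],"roll":0}

```text
time_s: 9.38
eef_pos: [0.5009, 0.0774, 0.0595]
eef_rot: [[-0.037, 0.0, 0.999], [-0.999, -0.0, -0.037], [0.0, -1.0, 0.0]]
wrist_force: [-2.9, -0.7, 6.6]
finger_gap: 0.0112
```

```bash
python3 - <<'E'
from h import *
np.set_printoptions(precision=4,suppress=True)
im=grab('wrist','wrist6'); o=get_obs(); print(o['eef_pos'],o['time_s'],o['wrist_force'])
im2=grab('side','side6')
p=im['pixels'][:,:,::-1]; c=255*(p/255.)**.45
cv2.imwrite('pics/wrist6b.png',c.astype(np.uint8))
p=im2['pixels'][:,:,::-1]
c=cv2.resize(p[200:310,205:365],(800,550),interpolation=cv2.INTER_CUBIC); c=255*(c/255.)**.45
cv2.imwrite('pics/side6b.png',c.astype(np.uint8))
E
```

```text
[0.5009 0.0774 0.0595] 9.425 [-2.929   0.1502  6.9363]
```

View pics/wrist6b.png

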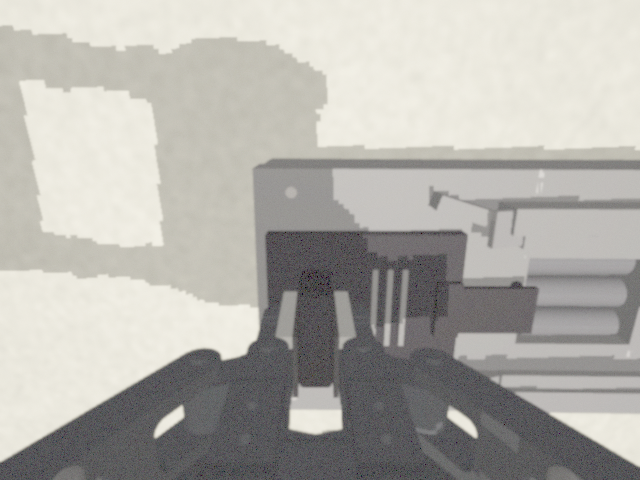

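View pics/side6b.png

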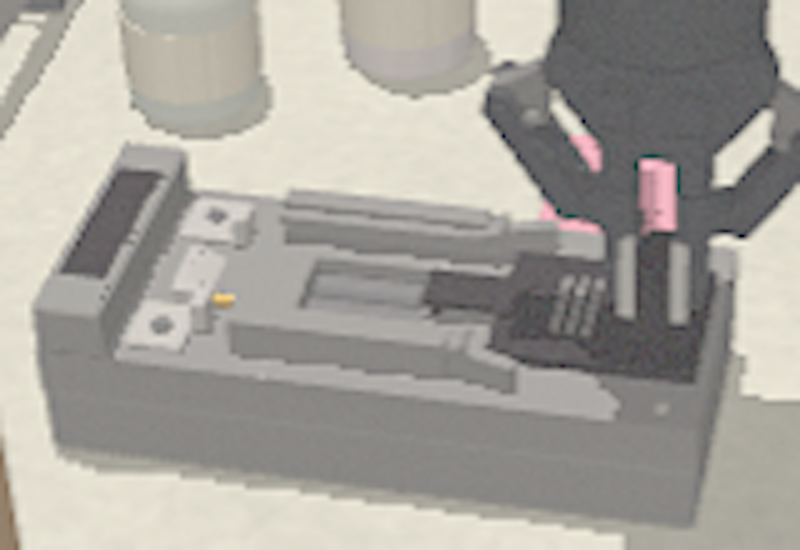

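The cover is touching the deck (about 7 N) and lies flat, with its left edge at row 233. I'll recheck the lateral offset.

```bash
python3 - <<'E'
from h import *
np.set_printoptions(precision=4,suppress=True)
im=load('wrist6'); p=im['pixels']
g=cv2.cvtColor(p,cv2.COLOR_RGB2GRAY).astype(float)
print('cover-col285',[int(v) for v in g[225:242,290]]); print([int(v) for v in g[225:242,440]])
print('deck col290',[int(v) for v in g[155:175,350]]); print([int(v) for v in g[155:175,600]])
c=cv2.resize(p[150:430,420:640,::-1],(471,600),interpolation=cv2.INTER_CUBIC); c=255*(c/255.)**.45
cv2.imwrite('pics/z6.png',c.astype(np.uint8))
E
```

```text
cover-col285 [80, 81, 83, 80, 70, 56, 38, 20, 17, 26, 22, 22, 16, 23, 24, 23, 22]
[142, 139, 135, 121, 95, 59, 35, 20, 27, 35, 38, 43, 39, 39, 40, 42, 45]
deck col290 [137, 135, 128, 114, 82, 57, 55, 57, 60, 54, 58, 57, 63, 89, 121, 138, 143, 143, 144, 143]
[133, 133, 133, 124, 105, 78, 58, 60, 53, 55, 53, 54, 54, 60, 83, 114, 128, 135, 135, 132]
```

View pics/z6.png

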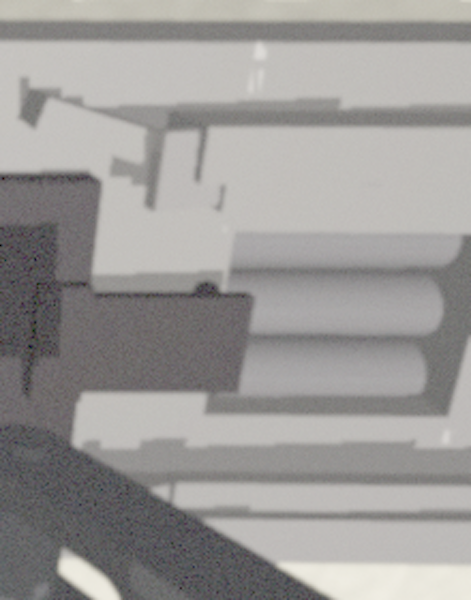

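```bash
python3 - <<'E'
from h import *
np.set_printoptions(precision=4,suppress=True)
im=load('wrist6')
E=onz(im,[(350,168.2),(600,169.3)],.05);C=onz(im,[(290,229.8),(440,229.6)],.05);C2=onz(im,[(290,232.5),(440,232.5)],.056)
yw=lambda P:np.degrees(np.arctan2(*(P[1]-P[0])[1::-1]))
th=np.radians(-2.1); n=np.array([-np.sin(th),np.cos(th),0])
print(E,yw(E),C,yw(C),yw(C2),(E[0]-C)@n,(E[0]-C2)@n)
F=lambda x,y:(420+x/2.143-.3,150+y/2.143-.3)
G=onz(im,[F(233,232),F(207,413)],.05); print('bay y',(G-E[0])@n+.056)
T=onz(im,[F(253,295),F(240,391)],.056); print('tongue y',(T-E[0])@n+.056)
E
```

```text
[[0.5161 0.1339 0.05  ]
 [0.6125 0.1297 0.05  ]] -2.482746789711389 [[0.4914 0.11   0.05  ]
 [0.5524 0.1078 0.05  ]] -2.0396504484967957 -2.1173098100595262 [0.0248 0.0247] [0.0243 0.0243]
bay y [ 0.0191 -0.0206]
tongue y [ 0.0085 -0.012 ]
```

Emit:
carry_out:
  deltas:
    - {"xyz":[-0.0007,-0.0004,0.001],"roll":0}
    - {"xyz":[0,0,0.004],"roll":0}
    - {"xyz":[0,0,0.004],"roll":0}
    - {"xyz":[0,0,0.004],"roll":0}
    - {"xyz":[0,0,0.004],"roll":0}
    - {"xyz":[0,0,0.002],"roll":0}
    - {"xyz":[0,0,0],"roll":0}

```text
time_s: 10.35
eef_pos: [0.5195, 0.0775, 0.0595]
eef_rot: [[-0.037, -0.001, 0.999], [-0.999, 0.0, -0.037], [-0.0, -1.0, -0.001]]
wrist_force: [-3.5, 0.9, 7.0]
finger_gap: 0.011
```

Emit:
carry_out:
  deltas:
    - {"xyz":[0,-0.0005,0.002],"roll":0}
    - {"xyz":[0,0,0.004],"roll":0}
    - {"xyz":[0,0,0.004],"roll":0}
    - {"xyz":[0,0,0.004],"roll":0}
    - {"xyz":[0,0,0.004],"roll":0}
    - {"xyz":[0,0,0.002],"roll":0}
    - {"xyz":[0,0,0],"roll":0}
    - {"xyz":[0,0,0],"roll":0}

```text
time_s: 11.35
eef_pos: [0.5397, 0.0766, 0.0595]
eef_rot: [[-0.037, 0.0, 0.999], [-0.999, -0.0, -0.037], [0.0, -1.0, 0.0]]
wrist_force: [0.9, 0.2, -0.8]
finger_gap: 0.0113
```

```bash
python3 - <<'E'
from h import *
np.set_printoptions(precision=4,suppress=True)
im=grab('wrist','wrist7'); o=get_obs(); print(o['eef_pos'],o['time_s'],o['wrist_force'],o['wrist_torque'])
p=im['pixels'][:,:,::-1]; c=255*(p/255.)**.45
cv2.imwrite('pics/wrist7b.png',c.astype(np.uint8))
E
```

```text
[0.5396 0.0767 0.0595] 11.4 [-0.4922 -0.2182 -0.4562] [ 0.0017 -0.0592 -0.0099]
```

View pics/wrist7b.png

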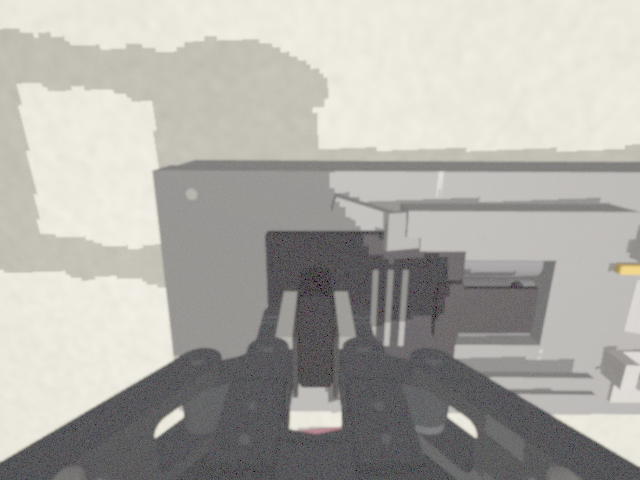

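The cover is between the rails with near-zero force: front edge about 28 past the mouth, mid at about -12. I'll advance freely to just before the ramp.

Emit:
carry_out:
  deltas:
    - {"xyz":[0,0.0002,0.003],"roll":0}
    - {"xyz":[0,0,0.005],"roll":0}
    - {"xyz":[0,0,0.005],"roll":0}
    - {"xyz":[0,0,0.005],"roll":0}
    - {"xyz":[0,0,0.003],"roll":0}
    - {"xyz":[0,0,0],"roll":0}

```text
time_s: 12.15
eef_pos: [0.5614, 0.0758, 0.0595]
eef_rot: [[-0.037, 0.001, 0.999], [-0.999, -0.0, -0.037], [0.0, -1.0, 0.001]]
wrist_force: [0.4, -0.1, 2.3]
finger_gap: 0.011
```

Emit:
carry_out:
  deltas:
    - {"xyz":[0,0,0.003],"roll":0}
    - {"xyz":[0,0,0.004],"roll":0}
    - {"xyz":[0,0,0.004],"roll":0}
    - {"xyz":[0,0,0.004],"roll":0}
    - {"xyz":[0,0,0.003],"roll":0}
    - {"xyz":[0,0,0],"roll":0}

```text
time_s: 12.9
eef_pos: [0.5792, 0.0752, 0.0595]
eef_rot: [[-0.037, 0.001, 0.999], [-0.999, -0.0, -0.037], [-0.0, -1.0, 0.001]]
wrist_force: [-1.4, -0.5, 3.0]
finger_gap: 0.0111
```

Emit:
carry_out:
  deltas:
    - {"xyz":[0,0,0.002],"roll":0}
    - {"xyz":[0,0,0.002],"roll":0}
    - {"xyz":[0,0,0.002],"roll":0}
    - {"xyz":[0,0,0],"roll":0}

```text
time_s: 13.4
eef_pos: [0.5847, 0.075, 0.0595]
eef_rot: [[-0.037, 0.0, 0.999], [-0.999, -0.0, -0.037], [0.0, -1.0, 0.0]]
wrist_force: [-3.5, 1.4, 4.7]
finger_gap: 0.0109
```

Emit:
carry_out:
  deltas:
    - {"xyz":[0,0,0.001],"roll":0}
    - {"xyz":[0,0,0.001],"roll":0}
    - {"xyz":[0,0,0],"roll":0}

```text
time_s: 13.78
eef_pos: [0.5865, 0.0749, 0.0595]
eef_rot: [[-0.037, -0.0, 0.999], [-0.999, -0.0, -0.037], [0.0, -1.0, -0.0]]
wrist_force: [-3.7, 1.2, 5.6]
finger_gap: 0.0111
```

Emit:
carry_out:
  deltas:
    - {"xyz":[0,0,0.001],"roll":0}
    - {"xyz":[0,0,0],"roll":0}

```text
time_s: 14.02
eef_pos: [0.5874, 0.0749, 0.0595]
eef_rot: [[-0.037, -0.001, 0.999], [-0.999, 0.0, -0.037], [0.0, -1.0, -0.001]]
wrist_force: [-3.5, 0.3, 5.8]
finger_gap: 0.0116
```

Emit:
carry_out:
  deltas:
    - {"xyz":[0,0,0.001],"roll":0}
    - {"xyz":[0,0,0],"roll":0}

```text
time_s: 14.28
eef_pos: [0.5884, 0.0749, 0.0595]
eef_rot: [[-0.037, -0.0, 0.999], [-0.999, 0.0, -0.037], [-0.0, -1.0, -0.0]]
wrist_force: [-2.8, -0.5, 5.7]
finger_gap: 0.0112
```

Emit:
carry_out:
  deltas:
    - {"xyz":[0,-0.0003,0],"roll":0}
    - {"xyz":[0,0,0.001],"roll":0}
    - {"xyz":[0,0,0],"roll":0}

```text
time_s: 14.65
eef_pos: [0.5898, 0.0748, 0.0595]
eef_rot: [[-0.037, 0.0, 0.999], [-0.999, 0.0, -0.037], [-0.0, -1.0, 0.0]]
wrist_force: [-0.6, 0.7, 0.8]
finger_gap: 0.0114
```

Emit:
carry_out:
  deltas:
    - {"xyz":[0,0,0.001],"roll":0}
    - {"xyz":[0,0,0],"roll":0}

```text
time_s: 14.9
eef_pos: [0.5909, 0.0747, 0.0595]
eef_rot: [[-0.037, 0.001, 0.999], [-0.999, -0.0, -0.037], [0.0, -1.0, 0.001]]
wrist_force: [0.6, 0.6, 1.3]
finger_gap: 0.0115
```

Emit:
carry_out:
  deltas:
    - {"xyz":[0,0,0.001],"roll":0}
    - {"xyz":[0,0,0],"roll":0}

```text
time_s: 15.15
eef_pos: [0.5917, 0.0747, 0.0595]
eef_rot: [[-0.037, 0.0, 0.999], [-0.999, 0.0, -0.037], [-0.0, -1.0, 0.0]]
wrist_force: [-0.5, 0.1, -0.6]
finger_gap: 0.0112
```

Emit:
carry_out:
  deltas:
    - {"xyz":[0,0,0.001],"roll":0}
    - {"xyz":[0,0,0],"roll":0}

```text
time_s: 15.4
eef_pos: [0.5926, 0.0747, 0.0596]
eef_rot: [[-0.037, -0.0, 0.999], [-0.999, 0.0, -0.037], [0.0, -1.0, -0.0]]
wrist_force: [-1.8, -0.4, 0.4]
finger_gap: 0.011
```

Emit:
carry_out:
  deltas:
    - {"xyz":[0,0,0.001],"roll":0}
    - {"xyz":[0,0,0],"roll":0}

```text
time_s: 15.65
eef_pos: [0.5936, 0.0747, 0.0597]
eef_rot: [[-0.037, -0.0, 0.999], [-0.999, -0.0, -0.037], [0.0, -1.0, -0.0]]
wrist_force: [-1.8, 0.2, 0.8]
finger_gap: 0.0113
```

Emit:
carry_out:
  deltas:
    - {"xyz":[0,0,0.001],"roll":0}
    - {"xyz":[0,0,0],"roll":0}

```text
time_s: 15.9
eef_pos: [0.5946, 0.0746, 0.0597]
eef_rot: [[-0.037, -0.0, 0.999], [-0.999, 0.0, -0.037], [-0.0, -1.0, -0.0]]
wrist_force: [-2.4, 0.7, 0.7]
finger_gap: 0.0115
```

Emit:
carry_out:
  deltas:
    - {"xyz":[0,0,0.001],"roll":0}
    - {"xyz":[0,0,0],"roll":0}

```text
time_s: 16.15
eef_pos: [0.5955, 0.0746, 0.0596]
eef_rot: [[-0.037, -0.0, 0.999], [-0.999, 0.0, -0.037], [-0.0, -1.0, -0.0]]
wrist_force: [-4.1, 0.2, 0.5]
finger_gap: 0.0112
```

Emit:
carry_out:
  deltas:
    - {"xyz":[0,0,0.001],"roll":0}
    - {"xyz":[0,0,0],"roll":0}

```text
time_s: 16.4
eef_pos: [0.5966, 0.0746, 0.0597]
eef_rot: [[-0.037, -0.0, 0.999], [-0.999, 0.0, -0.037], [-0.0, -1.0, -0.0]]
wrist_force: [-3.5, 0.3, 1.9]
finger_gap: 0.0112
```

The force is rising to about 4 N, so the barb is on the ramp. I'll continue in 1 mm steps.

Emit:
carry_out:
  deltas:
    - {"xyz":[0,0,0.001],"roll":0}
    - {"xyz":[0,0,0],"roll":0}

```text
time_s: 16.65
eef_pos: [0.5976, 0.0745, 0.0597]
eef_rot: [[-0.037, -0.0, 0.999], [-0.999, -0.0, -0.037], [0.0, -1.0, -0.0]]
wrist_force: [-4.6, 0.8, 2.6]
finger_gap: 0.0116
```

Emit:
carry_out:
  deltas:
    - {"xyz":[0,0,0.001],"roll":0}
    - {"xyz":[0,0,0],"roll":0}

```text
time_s: 16.9
eef_pos: [0.5985, 0.0745, 0.0597]
eef_rot: [[-0.037, -0.0, 0.999], [-0.999, 0.0, -0.037], [-0.0, -1.0, -0.0]]
wrist_force: [-4.9, 0.2, 2.7]
finger_gap: 0.0118
```

Emit:
carry_out:
  deltas:
    - {"xyz":[0,0,0.001],"roll":0}
    - {"xyz":[0,0,0],"roll":0}

```text
time_s: 17.15
eef_pos: [0.6004, 0.0744, 0.0601]
eef_rot: [[-0.037, 0.002, 0.999], [-0.999, -0.0, -0.037], [-0.0, -1.0, 0.002]]
wrist_force: [-2.3, 0.2, 1.0]
finger_gap: 0.0116
```

Emit:
carry_out:
  deltas:
    - {"xyz":[0,0,0.001],"roll":0}
    - {"xyz":[0,0,0],"roll":0}

```text
time_s: 17.4
eef_pos: [0.6016, 0.0743, 0.0602]
eef_rot: [[-0.037, 0.002, 0.999], [-0.999, -0.0, -0.037], [0.0, -1.0, 0.002]]
wrist_force: [-0.5, 0.1, 1.8]
finger_gap: 0.0114
```

Emit:
carry_out:
  deltas:
    - {"xyz":[0,0,0.001],"roll":0}
    - {"xyz":[0,0,0],"roll":0}

```text
time_s: 17.65
eef_pos: [0.602, 0.0743, 0.0599]
eef_rot: [[-0.037, 0.001, 0.999], [-0.999, -0.0, -0.037], [0.0, -1.0, 0.001]]
wrist_force: [-1.6, -0.7, 2.8]
finger_gap: 0.0112
```

Emit:
carry_out:
  deltas:
    - {"xyz":[0,0,0.001],"roll":0}
    - {"xyz":[0,0,0],"roll":0}

```text
time_s: 17.9
eef_pos: [0.6024, 0.0743, 0.0596]
eef_rot: [[-0.037, -0.001, 0.999], [-0.999, -0.0, -0.037], [0.0, -1.0, -0.001]]
wrist_force: [-3.0, -0.1, 3.0]
finger_gap: 0.0115
```

Emit:
carry_out:
  deltas:
    - {"xyz":[0,0,0.001],"roll":0}
    - {"xyz":[0,0,0],"roll":0}

```text
time_s: 18.15
eef_pos: [0.6035, 0.0743, 0.0596]
eef_rot: [[-0.037, -0.0, 0.999], [-0.999, 0.0, -0.037], [0.0, -1.0, -0.0]]
wrist_force: [-2.4, -0.2, 2.1]
finger_gap: 0.0113
```

Emit:
carry_out:
  deltas:
    - {"xyz":[0,0,0.0007],"roll":0}
    - {"xyz":[0,0,0],"roll":0}

```text
time_s: 18.4
eef_pos: [0.6044, 0.0742, 0.0596]
eef_rot: [[-0.037, 0.0, 0.999], [-0.999, -0.0, -0.037], [0.0, -1.0, 0.0]]
wrist_force: [-2.7, 0.6, 2.3]
finger_gap: 0.0111
```

```bash
python3 - <<'E'
from h import *
np.set_printoptions(precision=4,suppress=True)
im=grab('wrist','wrist8'); o=get_obs(); print(o['eef_pos'],o['time_s'],o['wrist_force'],o['wrist_torque'])
p=im['pixels'][:,:,::-1]; c=cv2.resize(p[200:420,380:640],(709,600),interpolation=cv2.INTER_CUBIC);c=255*(c/255.)**.45
cv2.imwrite('pics/wrist8b.png',c.astype(np.uint8))
im=grab('side','side8');p=im['pixels'][:,:,::-1]
c=cv2.resize(p[200:310,205:365],(800,550),interpolation=cv2.INTER_CUBIC); c=255*(c/255.)**.45
cv2.imwrite('pics/side8b.png',c.astype(np.uint8))
E
```

```text
[0.6044 0.0743 0.0596] 18.45 [-3.4027 -0.819   2.8066] [-0.0011  0.3072 -0.0256]
```

View pics/wrist8b.png

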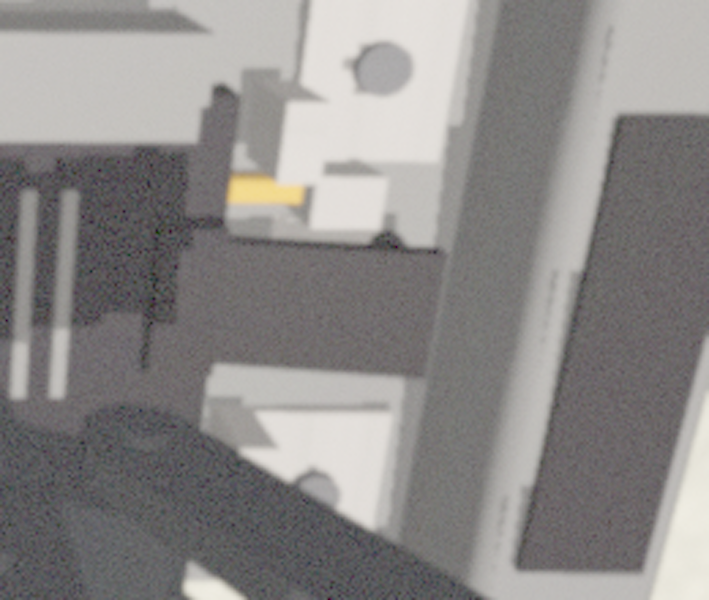

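View pics/side8b.png

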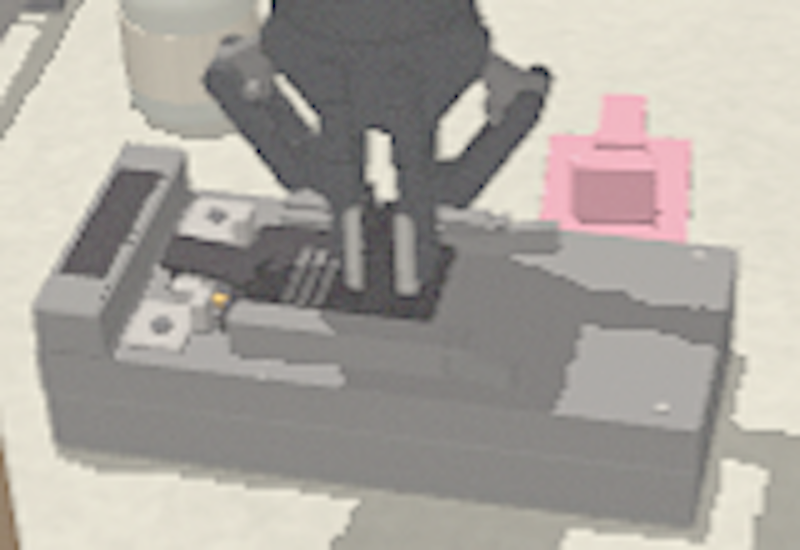

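Emit:
carry_out:
  deltas:
    - {"xyz":[0,0,0.0006],"roll":0}
    - {"xyz":[0,0,0],"roll":0}

```text
time_s: 18.75
eef_pos: [0.6052, 0.0742, 0.0597]
eef_rot: [[-0.037, 0.0, 0.999], [-0.999, 0.0, -0.037], [-0.0, -1.0, 0.0]]
wrist_force: [-2.2, 0.3, 2.4]
finger_gap: 0.0111
```

Emit:
carry_out:
  deltas:
    - {"xyz":[0,0,0.0006],"roll":0}
    - {"xyz":[0,0,0],"roll":0}

```text
time_s: 19.0
eef_pos: [0.6058, 0.0742, 0.0597]
eef_rot: [[-0.037, 0.001, 0.999], [-0.999, -0.0, -0.037], [0.0, -1.0, 0.001]]
wrist_force: [-0.8, -0.4, 0.2]
finger_gap: 0.0115
```

Emit:
carry_out:
  deltas:
    - {"xyz":[0,0,0.0006],"roll":0}
    - {"xyz":[0,0,0],"roll":0}

```text
time_s: 19.25
eef_pos: [0.6064, 0.0742, 0.0597]
eef_rot: [[-0.037, 0.0, 0.999], [-0.999, -0.0, -0.037], [0.0, -1.0, 0.0]]
wrist_force: [-1.1, -0.0, 0.7]
finger_gap: 0.0116
```

Emit:
carry_out:
  deltas:
    - {"xyz":[0,0,0.0005],"roll":0}
    - {"xyz":[0,0,0],"roll":0}

```text
time_s: 19.5
eef_pos: [0.6067, 0.0742, 0.0597]
eef_rot: [[-0.037, 0.0, 0.999], [-0.999, -0.0, -0.037], [-0.0, -1.0, 0.0]]
wrist_force: [0.3, -0.2, 0.6]
finger_gap: 0.0114
```

Emit:
carry_out:
  deltas:
    - {"xyz":[0,0,0.0005],"roll":0}
    - {"xyz":[0,0,0],"roll":0}

```text
time_s: 19.75
eef_pos: [0.6069, 0.0741, 0.0596]
eef_rot: [[-0.037, -0.001, 0.999], [-0.999, 0.0, -0.037], [0.0, -1.0, -0.001]]
wrist_force: [-0.8, -0.4, 0.9]
finger_gap: 0.0113
```

```bash
python3 - <<'E'
from h import *
np.set_printoptions(precision=4,suppress=True)
im=grab('wrist','wrist9'); o=get_obs(); print(o['eef_pos'],o['time_s'],o['wrist_force'],o['wrist_torque'])
p=im['pixels'][:,:,::-1]; c=cv2.resize(p[200:420,380:640],(709,600),interpolation=cv2.INTER_CUBIC);c=255*(c/255.)**.45
cv2.imwrite('pics/wrist9b.png',c.astype(np.uint8))
im=grab('side','side9');p=im['pixels'][:,:,::-1]
c=cv2.resize(p[225:285,210:320],(800,436),interpolation=cv2.INTER_CUBIC); c=255*(c/255.)**.45
cv2.imwrite('pics/side9b.png',c.astype(np.uint8))
E
```

```text
[0.6069 0.0742 0.0595] 19.8 [-2.3983  0.4623  0.6145] [-0.0773  0.163  -0.0217]
```

View pics/wrist9b.png

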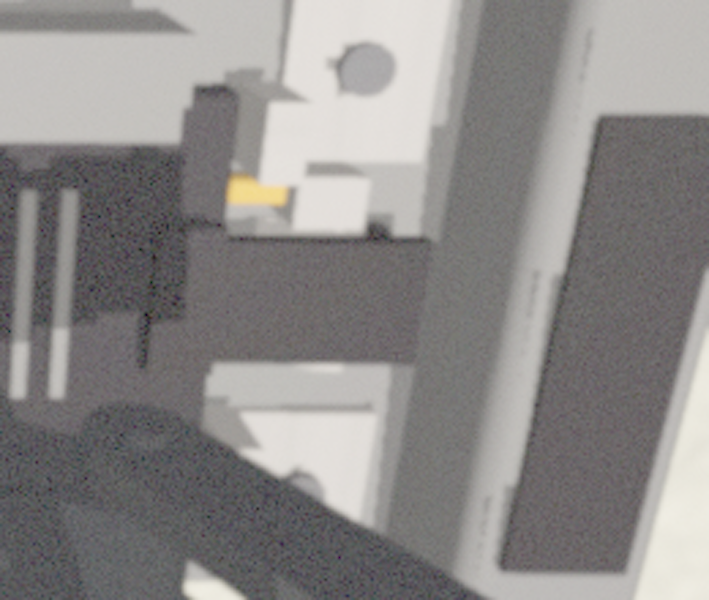

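View pics/side9b.png

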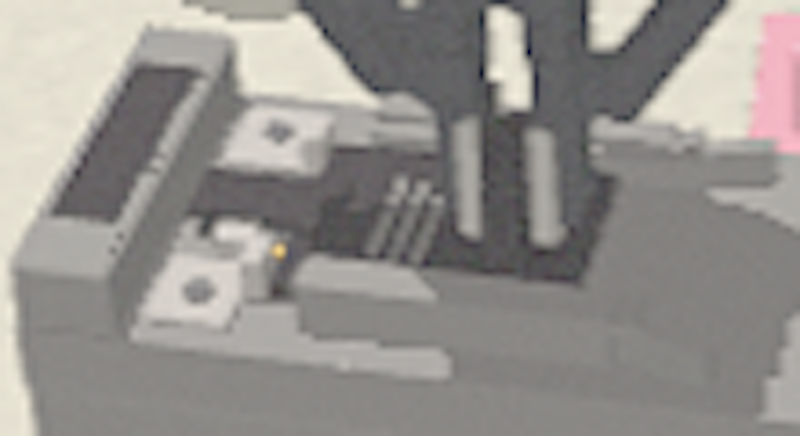

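In the earlier view the tongue's edge sloped (bent up). Now it's straight at row ~238, with the barb dropped just beyond the ledge at crop (378,228), and the push force fell at TCP x of about 0.606. That's the click. I'll open the fingers part-way and lift.

Emit:
carry_out:
  deltas:
    - {"xyz":[0,0,0],"roll":0}
    - {"xyz":[0,0,0],"roll":0}
    - {"xyz":[0,0,0],"roll":0}
    - {"xyz":[0,0,0],"roll":0}
  hand: 0.35

```text
time_s: 20.35
eef_pos: [0.6072, 0.0741, 0.0597]
eef_rot: [[-0.037, 0.0, 0.999], [-0.999, -0.0, -0.037], [0.0, -1.0, 0.0]]
wrist_force: [-0.8, -0.1, -0.3]
finger_gap: 0.0298
```

```bash
python3 - <<'E'
from h import *
np.set_printoptions(precision=4,suppress=True)
im=grab('wrist','wrist10'); o=get_obs(); print(o['eef_pos'],o['time_s'],o['wrist_force'],o['finger_gap'])
p=im['pixels'][:,:,::-1]; c=cv2.resize(p[180:420,260:640],(800,505),interpolation=cv2.INTER_CUBIC);c=255*(c/255.)**.45
cv2.imwrite('pics/wrist10b.png',c.astype(np.uint8))
E
```

```text
[0.6072 0.0742 0.0597] 20.4 [ 0.2978  0.9813 -0.1038] 0.029462037503239304
```

View pics/wrist10b.png

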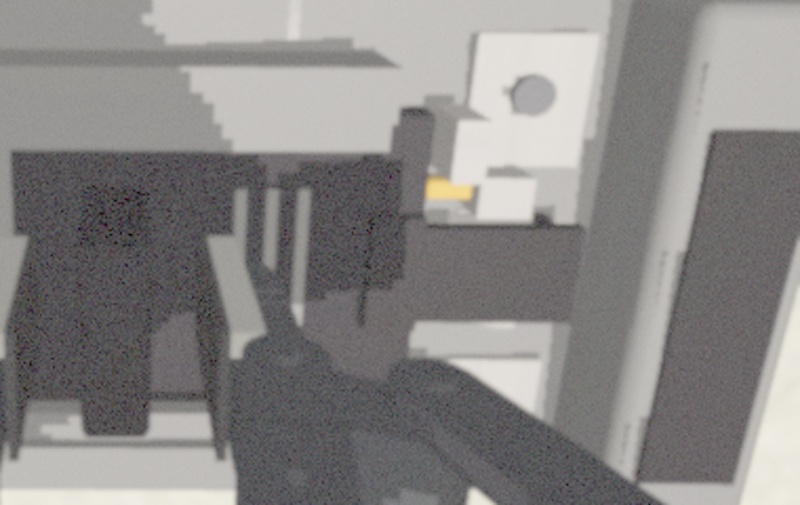

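The cover stays put after opening, with its tongue straight and barb behind the ledge at crop (543,217). I'll lift clear and check from above.

Emit:
carry_out:
  deltas:
    - {"xyz":[0,-0.01,0],"roll":0}
    - {"xyz":[0,-0.02,0],"roll":0}
    - {"xyz":[0,-0.03,0],"roll":0}
    - {"xyz":[0,-0.04,0],"roll":0}
    - {"xyz":[0.03,-0.04,0],"roll":0}
    - {"xyz":[0.04,0,0],"roll":0}
    - {"xyz":[0.02,0,0],"roll":0}
    - {"xyz":[0,0,0],"roll":0}

```text
time_s: 21.4
eef_pos: [0.6035, -0.0165, 0.1997]
eef_rot: [[-0.039, -0.0, 0.999], [-0.999, 0.001, -0.039], [-0.0, -1.0, -0.0]]
wrist_force: [0.4, -0.0, -0.7]
finger_gap: 0.0299
```

```bash
python3 - <<'E'
from h import *
np.set_printoptions(precision=4,suppress=True)
im=grab('wrist','wrist11'); o=get_obs(); print(o['eef_pos'],o['time_s'],o['wrist_force'],o['finger_gap'])
x=np.array([np.cos(np.radians(-2.1)),np.sin(np.radians(-2.1)),0]);
q=proj(im,[[.57,.0755,.05],[.70,.07,.05]]);print(q)
p=im['pixels'][:,:,::-1]; c=cv2.resize(p[20:200,200:470],(800,533),interpolation=cv2.INTER_CUBIC);c=255*(c/255.)**.45
cv2.imwrite('pics/wrist11b.png',c.astype(np.uint8))
im=grab('side','side11');p=im['pixels'][:,:,::-1]
c=cv2.resize(p[215:285,210:330],(800,467),interpolation=cv2.INTER_CUBIC); c=255*(c/255.)**.45
cv2.imwrite('pics/side11b.png',c.astype(np.uint8))
E
```

```text
[ 0.6035 -0.0154  0.1994] 21.45 [ 0.2868  0.1526 -0.3695] 0.029973648703837043
[[263.5858  98.2803]
 [447.4115  98.7045]]
```

View pics/wrist11b.png

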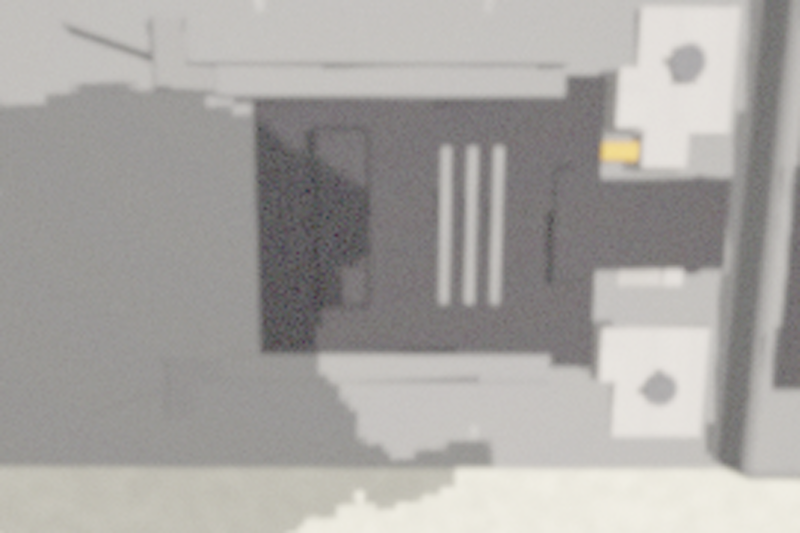

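View pics/side11b.png

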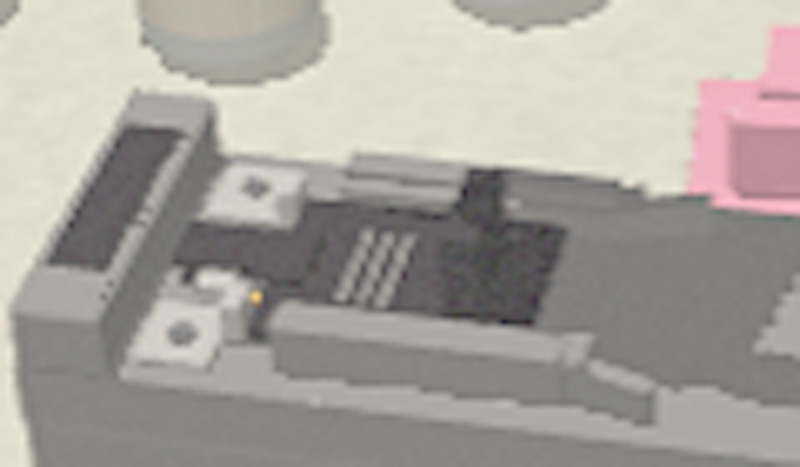

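All the checks agree. The exposed part of the pin went from about 13.8 mm to about 9.4 mm, so it's pressed in about 4.4 mm. The barb bump at crop (690,270) sits just behind the ledge's back edge (683), there's about 2 mm of play before the stops, and the cover is centred and free of the gripper.

```bash
python3 -c "
from cell import *
print(hand_in())"
```

```text
the job is handed in; nothing more can be done
None
```

The cover is shut and I've handed the job in at about 21.5 s of the 46 s allowed; `hand_in()` gave no verdict. I picked the black cover up by its rib and laid it on the open deck, touching down at about 7 N. I then slid it under the rails in small steps and let go.

**Sliding in:** At the step ends I read at most about 5 N of push at the wrist, with the barb on the ramp. Forces between readings were not seen. The push then dropped and the tongue straightened in the picture at TCP x of about 0.606, which I took as the click.

**Last checks (after release and lift):**
- **Catch:** The tongue is straight, and its barb sits just behind the ledge's back edge.
- **Pin:** It is pressed in about 4.4 mm (exposed length from about 13.8 to 9.4 mm), and about 2 mm of play is left before the stops.
- **Fit:** The cover is centred in the rails and stayed put when the fingers opened.
- **Bystanders:** I saw no contact with the other things, but I did not re-measure their positions.

**What failed or disagreed:**
- The first two move calls were refused because the rows lacked a "roll" key; nothing moved.
- The cover plate measured about 2 mm small (78 x 62 mm), which I put down to edge blur.
- My estimates of how far off-centre the cover was differed by about 0.5 mm, within the 1.7 mm play.
- The force drop at the click was gradual, so the pictures confirmed it rather than force alone.

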